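Slide the round-bottomed flacon onto the lazy susan and stopper it

ROBOT

A 7-joint arm with a two-finger parallel gripper is mounted at the origin on the work surface. World frame = base frame: x ahead of the robot, y to its left, z up, the work surface at z = 0. Lengths are in m, angles in degrees, forces in N, time in s.
With the tool pointing down it reaches from about 0.425 to 0.875 m from the base axis. Payload 4.7 kg.
Tool frame: the origin (TCP) lies at the very end of the fingers, on their centre line; the grasp point (between the pads) lies env.hold_point_z behind it (env.hold_point_z is the distance from the TCP to the grasp point, in m); z points along the fingers, y is the line along which they close (so a half turn about z gives the same grasp; the last joint's range is limited). The gripper opens to 87 mm and grips with 3 to 60 N. Pads are 19 mm wide; open, the fingers measure 117 mm over their backs; the gripper's body (75 mm by 190 mm) begins 51 mm behind the grasp point.
Start: joints at [71.224, 18.392, -4.016, 83.108, 1.295, 78.541, -3.26], TCP at [0.218, -0.612, 0.223] pointing down, gripper open.
Joint ranges: [-163.93, 163.93], [-17.29, 119.83], [-79.2, 71.16], [3.27, 140.29], [-89.18, 269.18], [5.43, 117.66], [-154.24, 154.24]. Speed limits (degrees/s): [147.25, 147.25, 180, 180, 180, 180, 180].

INTERFACE

Orientations are given as [roll, pitch, yaw] about the fixed x, y, z axes, in that order (R = Rz(yaw) Ry(pitch) Rx(roll)).
In Python, from cell import env gives the robot as it stands.
- The arm moves only by the shell command python3 -m jog 'ROWS' [FORCE]. ROWS is JSON, a list of rows, each an object with "dp": the shift along the tool's x, y, z in cm, a list of three; "twist": the turn about the tool's z in degrees; "fingers": the opening, from 0 (shut) to 1 (fully open). A call has 1 to 8 rows; each row is the pose to reach, as a shift and turn from the pose commanded when the call began, along the tool's axes at that moment; what a row does not reach only later rows make up. A row lasts 1/8 s, in which the tool goes at most 62.5 mm and 10.7 degrees, less where a joint would pass 70% of its speed; a pose out of reach is approached as far as the arm can. A call with a gripper value outside its range is refused whole. The fingers move at their own pace and stop on an object; FORCE is the grip in N (left out, the last holds). Time passes only in rows, so rows that repeat a pose let the fingers close. It gives the time, the measured TCP pose, the force, the opening and the grip force at its end, in the units of the state.
- env.get_obs(): the state, without advancing time (a new reading comes with each control period).
- env.read_camera(name): name is "side" or "top" or "wrist"; returns a dict with "pixels" (480x640x3 uint8, blue, green, red), "depth" (480x640 float32, m along the optical axis (not along the pixel's ray), 0 where there is no reading), "fx", "fy", "cx", "cy" (pixels), "rvec" (rotation vector, rad) and "tvec" (3), from world to camera coordinates, as OpenCV has them. Camera axes: x right, y down, z forward; pixel columns grow to the right and rows downward; lengths in m; the calibration is good to about 2 mm. A picture is of the moment at which its call begins.
- env.sign_off(): hands the job in; it is judged then, once.
The state is a dict: "time_s": time; "qpos": joint angles; "joint_velocities": joint speeds; "effort": joint torques, N m; "tool_pos": TCP position; "tool_rot": TCP orientation; "force": force on the tool from outside, world axes, zero at the start; "wrist_torque": the same for the moment, N m; "grip_width": finger opening in m; "grasp_force": force on a finger pad.
Only numpy, scipy, OpenCV 4.12 (cv2) and the standard library are available. Lean on these libraries where they do the work, as an engineer would, in place of code of your own. Each camera call takes 0.05 s, during which the arm holds its last target. There are 200 camera calls.

TASK

Put the glass flacon away on the lazy susan: first swing the little pan's handle inward so that nothing of it sticks out past the turntable's rim, then turn the lazy susan until its empty wooden dish squarely faces the middle of the tray's open side. Slide the flacon along the tray, never lifting it or laying it over, off the open edge and into the dish until it sits upright and fully home, then set the wooden stopper squarely home in the flacon's hollow top. Leave the dish facing the tray and the handle in, do not disturb any of the other things, and let go of everything.

Things in the scene. Friction and masses are not known exactly. Their poses are not given: they have to be found in the camera images.
- tray: Fixed station: raised tray with a smooth lacquered cork deck and clear acrylic walls, and a lazy susan at its open side. Origin on the dresser top (z = 0) at the lazy susan's vertical axis; z up. The tray lies on its -y side: deck (top at height 32 mm) from y = -134 mm (the open, unwalled edge) to y = -355 mm, x from -150 to +150 mm. Walls 6 mm thick on the three other sides rise 22 mm above the deck (inner faces x = +-144, y = -349 mm). Its yaw and place vary.
- susan (a joint): Turn of the lazy susan about its vertical axis, rad, counterclockwise seen from above; 0 = the dish squarely faces the tray's open side (dish centre on the tray's own -y axis). Range -3.1 to 3.1, starts at 1.3 to 2.2; stays where left; stiff (0.15 N m friction). Wooden disc 250 mm across, top at height 18 mm. It carries dish, plain pot and handled pan, each 85 mm from the axis; counterclockwise from above the order is dish, handled pan (+120 deg), plain pot (+240 deg).
- susan_axis (a point): Point on the lazy susan's vertical axis at the disc's top, height 18 mm. Axes turn with the disc; the dish lies along -y.
- dish (a point): Centre of the inner floor (height 23 mm) of the empty wooden dish fixed to the lazy susan. Inside: flat floor 64 mm across, conical wall at about 40 deg widening to 84 mm at the rim, 8 mm above the floor (rim height 31 mm, 1 mm below the tray's deck); outer rim diameter 92 mm. When it faces the tray a 3 mm gap stays between rim and tray edge.
- dock (a point): Fixed point where the dish's floor centre is when the dish squarely faces the tray (85 mm from the axis towards the tray, height 23 mm).
- plain_pot (a point): Centre of the top (height 92 mm) of the plain plastic pot, 56 mm across, fixed to the lazy susan: pushing it sideways turns the lazy susan.
- pan (a joint): Swivel of the handled plastic pan about its own vertical axis on the lazy susan, rad, counterclockwise from above; 0 = handle straight outward from the lazy susan's axis, +-pi would be straight inward. Range -2.8 to 2.8, starts at 0.35 to 1.05; stays where left (0.02 N m friction, far less than the lazy susan's). From about 1.8 on the handle lies inside the disc's rim; around 2.3 it is well in, clear of all.
- pan_axis (a point): Point on the handled pan's vertical axis at mid height of its handle (66 mm above the dresser top). Pan 60 mm across, its rim at height 76 mm, bottom on the disc. Its x axis points along the handle.
- handle_tip (a point): Outer end of the pan's handle, 95 mm from the pan's axis, height 66 mm. The handle is a straight bar from the pan's wall to here, 13 mm wide and 12 mm high (heights 60 to 72 mm).
- flacon: Loose amber glass flacon, pebble-shaped, round, 92 mm across at its widest (18 to 26 mm above its underside), 60 mm high, bottom-heavy, about 0.35 kg. Slides easily on the deck (friction about 0.3). Flat foot 60 mm across, then a convex base at about 45 deg. Origin at the centre of its underside, z up. Stands on the tray deck; in the dish its foot rests on the dish's floor, so it ends 9 mm lower.
- mouth (a point): Centre of the floor of the flacon's hollow top, 48 mm above its underside: flat floor 36 mm across, wall at about 45 deg widening to 58 mm at the rim 12 mm above.
- stopper: Loose turned wooden stopper, upright, 64 mm high, about 0.08 kg. Flat foot 28 mm across, convex base widening to 50 mm at 11 to 15 mm height, above it a plain cylinder grip 40 mm across from 21 to 60 mm height. Origin at the centre of its underside. Stands on the tray deck to the -x side of the flacon.
- bottle: Bystander: sleek black bottle 56 mm across, 115 mm high, on the dresser just beyond the lazy susan's rim, where an outward handle would strike it as the lazy susan turns. Origin at the centre of its underside.
- tweezer_stand: Bystander: chrome tweezer stand, foot 44 mm across, 97 mm high, on the tray on the +x side of the flacon. Origin under its foot.
- lid_bowl: Bystander: wooden bowl with lid, 116 mm across, 81 mm high, at the left.
- jar: Bystander: glass jar 68 mm across, 70 mm high, at the right.
- hairbrush: Bystander: brush lying on the dresser at the left.
- soap: Bystander: white soap bar 60 x 90 x 30 mm on the dresser at the right.
Mind the look-alikes: they are no part of the job. There is more than one size of the stopper; the one meant has the size given above. Leave any purple look-alike of the flacon alone.

How it is judged (in metres and radians):
On the way, in this order (a step that is already met when the one before it is completed fails the run):
1. the pan's handle is swung inside the lazy susan's rim (horizontal distance between handle_tip and susan_axis below 0.124 m), for 0.2 s.
2. the dish faces the tray's open side, the handle still in (horizontal distance between dish and dock below 0.012 m and horizontal distance between handle_tip and susan_axis below 0.124 m), for 0.2 s.
3. the flacon sits upright and home in the dish (horizontal distance between flacon and dish below 0.006 m and z of flacon in the frame of dish below 0.003 m and angle between flacon's own z axis and vertical below 0.07 rad and horizontal distance between dish and dock below 0.016 m), for 0.2 s.
4. the stopper sits home in the flacon's top (horizontal distance between stopper and mouth below 0.006 m and z of stopper in the frame of mouth between -0.004 and 0.003 m and angle between stopper's own z axis and vertical below 0.09 rad and horizontal distance between flacon and dish below 0.006 m and z of flacon in the frame of dish below 0.003 m and angle between flacon's own z axis and vertical below 0.07 rad), for 0.2 s.
At the end, for the whole second after the job is handed in: Flacon within 6 mm of the dish centre, on its floor (3 mm), upright (4 deg); stopper within 6 mm of the centre of the hollow top, on its floor (3 mm), upright (5 deg); dish within 16 mm of squarely facing the tray; handle tip within 124 mm of the turntable axis; all at rest (all of step 4 and horizontal distance between dish and dock below 0.016 m and horizontal distance between handle_tip and susan_axis below 0.124 m and linear speed of each of flacon, stopper below 0.02 m/s); the robot touches nothing.
It fails at once if the flacon is lifted more than 15 mm off the tray (height (world z) of flacon above 0.047 m).
It fails at once if the flacon is laid over (tilted beyond 40 deg) (angle between flacon's own z axis and vertical above 0.7 rad).
It fails at once if the bottle, tweezer stand, lid bowl, jar, hairbrush or soap is moved more than 20 mm (distance of any of bottle, tweezer_stand, lid_bowl, jar, hairbrush, soap from where it was at the start of the episode above 0.02 m).
It fails at once if the bottle or tweezer stand is knocked over (angle between any of bottle, tweezer_stand's own z axis and vertical above 0.4 rad).
It also fails if it takes over 72 s, if anything falls off the work surface, if the arm or the gripper's body presses on something with over 40 N, if the wrist force passes 120 N, or if a joint passes its speed limit or range.

## Working session

There is one attempt and no reset: what is moved stays moved. The work goes in short steps, Python scripts to look and compute and a shell command to move; the robot and the scene stay as the last step left them, time stands still between calls to the robot, and variables do not carry over. Pictures are saved under pics/ and viewed, at most 10 in all, crops included, and the job is handed in when it is done.

```bash
mkdir -p pics; cat > h.py <<'E'
import numpy as np, cv2
from cell import env
from scipy.spatial.transform import Rotation as Ro
def cam(n,save=None):
    c=env.read_camera(n)
    if save: cv2.imwrite('pics/'+save,c['pixels'])
    R=cv2.Rodrigues(np.array(c['rvec'],float))[0]; t=np.array(c['tvec'],float).ravel()
    v,u=np.mgrid[0:480,0:640]; d=c['depth']
    P=np.stack([(u-c['cx'])/c['fx']*d,(v-c['cy'])/c['fy']*d,d],-1)
    W=(P-t)@R; W[d==0]=np.nan
    return c['pixels'],W,R,t,c
def proj(c,p):
    return cv2.projectPoints(np.array([p],float),np.array(c['rvec'],float),np.array(c['tvec'],float),np.array([[c['fx'],0,c['cx']],[0,c['fy'],c['cy']],[0,0,1]],float),None)[0].ravel()
E
python3 - <<'E'
from h import *
o=env.get_obs(); print({k:np.round(v,3) for k,v in o.items()}, env.hold_point_z)
for n in('top','side'):
    im,W,R,t,c=cam(n,n+'0.png'); print(n,-R.T@t)
    np.save(n+'W.npy',W)
E
```

```text
{'time_s': np.float64(0.0), 'qpos': array([71.223, 18.441, -4.017, 83.175,  1.295, 78.542, -3.262]), 'joint_velocities': array([-0.064, -0.035, -0.037,  0.09 , -0.055,  0.046,  0.014]), 'effort': array([-0.0000e+00, -4.9127e+01, -4.0400e-01, -3.1253e+01, -6.4000e-02,
        4.4000e-02,  0.0000e+00]), 'tool_pos': array([ 0.218, -0.612,  0.221]), 'tool_rot': array([-1.79887e+02,  5.00000e-03,  1.95860e+01]), 'force': array([-0.531,  0.415, -0.336]), 'wrist_torque': array([0.046, 0.018, 0.014]), 'grasp_force': np.float64(0.0), 'grip_width': np.float64(0.087)} 0.0187
top [0.45601196 0.01850445 1.56463809]
side [0.45006475 0.79803732 0.84146216]
```

View pics/top0.png

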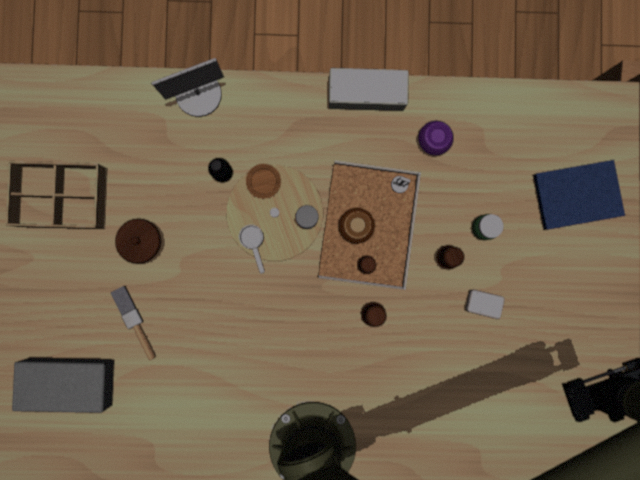

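View pics/side0.png

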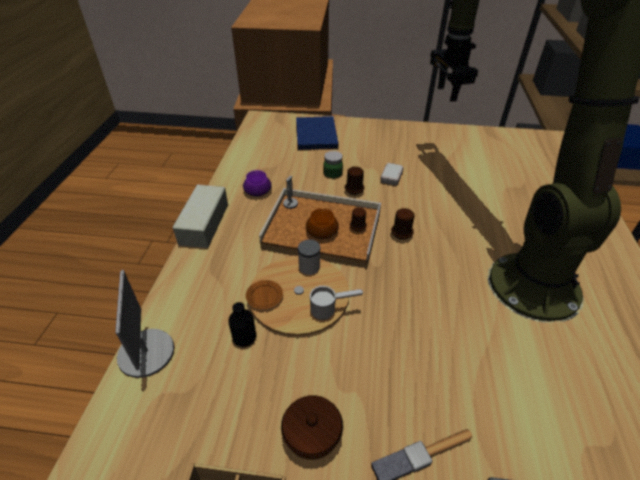

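The top view shows the susan at (275,212), dish (263,181), pan (251,237) with handle tip (263,270), pot (307,216), bottle (220,169) and tweezer stand (400,184).

- **Flacon candidates:** amber at (357,225) on the tray, or purple at (436,138). I choose the amber one.
- **Stopper candidates:** (367,264) on the tray deck, (374,314) and (451,257), which are both larger and on the dresser. I choose (367,264).

```bash
python3 - <<'E'
from h import *
from scipy.optimize import least_squares
W=np.load('topW.npy'); im=cv2.imread('pics/top0.png')
def reg(u,v,r,z0,z1):
    p=W[v-r:v+r+1,u-r:u+r+1].reshape(-1,3); return p[(p[:,2]>z0)&(p[:,2]<z1)]
def mec(p):
    (c,r)=cv2.minEnclosingCircle(p[:,:2].astype(np.float32)); return np.round(c,4),round(r,4),np.round(np.median(p[:,2]),4),len(p)
print('disc',mec(reg(275,212,52,.012,.024)))
print('rimdish',mec(reg(263,181,22,.026,.04)))
print('pot',mec(reg(307,216,16,.085,.1)))
print('pan+handle z>.055',mec(reg(251,237,14,.07,.082)))
h=reg(258,258,14,.055,.08); print('handle',h[:,:2].min(0),h[:,:2].max(0),len(h)); 
for a in h[np.argsort(h[:,0])][::max(1,len(h)//10)]: print(np.round(a,3))
print('flac',mec(reg(357,225,22,.045,.11)))
for n,(u,v) in dict(st=(367,264),d1=(374,314),d2=(451,257)).items():
    z=reg(u,v,16,.05,.2); print(n,mec(z),z[:,2].max()); zt=z[z[:,2]>z[:,2].max()-.006]; print('  top',mec(zt))
print('tweez',mec(reg(401,184,12,.05,.2)),'bottle',mec(reg(220,169,14,.05,.2)))
# tray: deck
d=reg(368,225,70,.026,.040); print('deck',mec(d), cv2.minAreaRect(d[d[:,1]<.02][:,:2].astype(np.float32)*1000))
w=reg(368,225,70,.048,.06)
cv2.imwrite('pics/crop.png',cv2.resize(im[140:300,200:440],(800,533),interpolation=2))
E
```

```text
disc (array([0.5959, 0.1051]), 0.1616, np.float64(0.0188), 5137)
rimdish (array([0.6607, 0.147 ]), 0.0591, np.float64(0.0294), 533)
pot (array([0.5793, 0.0261]), 0.0285, np.float64(0.0927), 410)
pan+handle z>.055 (array([0.5221, 0.1617]), 0.0353, np.float64(0.076), 108)
handle [0.43845405 0.12909394] [0.50829494 0.18118894] 187
[0.438 0.139 0.068]
[0.446 0.132 0.071]
[0.453 0.132 0.073]
[0.463 0.147 0.074]
[0.47  0.147 0.073]
[0.478 0.142 0.077]
[0.485 0.145 0.068]
[0.493 0.146 0.065]
[0.5   0.155 0.075]
[0.505 0.169 0.062]
[0.508 0.164 0.056]
flac (array([ 0.5624, -0.0994]), 0.0462, np.float64(0.0793), 1034)
st (array([ 0.4516, -0.1179]), 0.0394, np.float64(0.0943), 273) 0.10705355388450886
  top (array([ 0.4643, -0.1234]), 0.0138, np.float64(0.1031), 16)
d1 (array([ 0.3387, -0.1491]), 0.0266, np.float64(0.0851), 384) 0.09551919847082202
  top (array([ 0.3376, -0.1446]), 0.0235, np.float64(0.0913), 40)
d2 (array([ 0.4896, -0.3394]), 0.0274, np.float64(0.0846), 406) 0.09418566413839413
  top (array([ 0.4865, -0.3394]), 0.024, np.float64(0.0899), 90)
tweez (array([ 0.6807, -0.2204]), 0.0279, np.float64(0.1076), 85) bottle (array([0.6959, 0.2478]), 0.0279, np.float64(0.0834), 417)
deck (array([ 0.584 , -0.1356]), 0.2053, np.float64(0.0331), 7670) ((564.4498901367188, -147.9725341796875), (345.64447021484375, 289.3532409667969), 83.46891021728516)
```

View pics/crop.png

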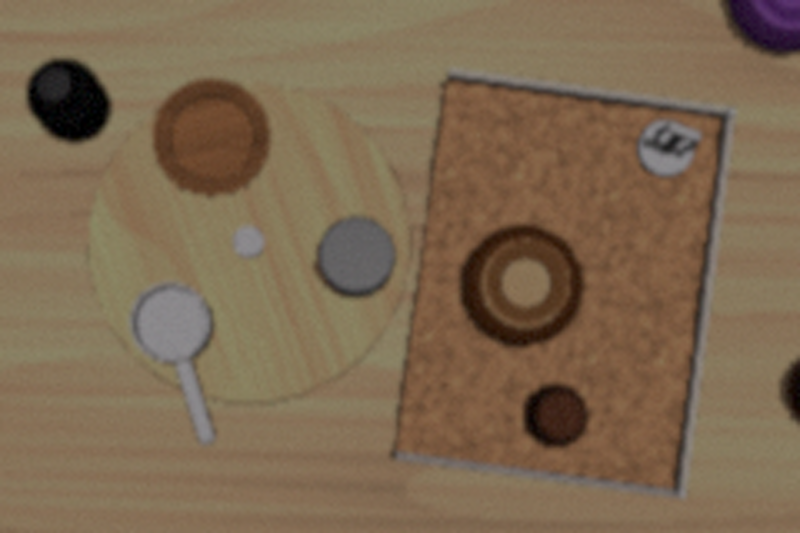

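The crop shows the amber flacon at crop (523,284), the 40 mm stopper at (555,415) on the deck, the pan handle tip at (207,440) and the tray corners. These match my choices.

```bash
cat >> h.py <<'E'
def ray(c,u,v,z):
    R=cv2.Rodrigues(np.array(c['rvec'],float))[0]; t=np.array(c['tvec'],float).ravel(); o=-R.T@t
    d=R.T@np.array([(u-c['cx'])/c['fx'],(v-c['cy'])/c['fy'],1]); return o+d*(z-o[2])/d[2]
E
python3 - <<'E'
from h import *
im,W,R,t,c=cam('top')
P=dict(knob=(248,240,.02),dish=(211,137,.031),pot=(356,257,.092),pan=(173,323,.076),tip=(207,440,.068),flac=(524,283,.085),stop=(555,415,.096),TL=(447,78,.05),TR=(728,112,.054),BR=(683,493,.054),BL=(396,457,.05),bottle=(54,77,.115))
Q={k:ray(c,200+u/3.333,140+v/3.333,z)[:2] for k,(u,v,z) in P.items()}
for k,v in Q.items(): print(k,np.round(v,4),'r',round(np.hypot(*v),3))
a=lambda p,q:np.degrees(np.arctan2(*(Q[q]-Q[p])[::-1]))
D=lambda p,q:np.linalg.norm(Q[q]-Q[p])
print('yaw',a('BL','TL'),a('BR','TR'),a('TL','TR')+90,a('BL','BR')+90,D('BL','TL'),D('BR','TR'),D('TL','TR'))
for k in('dish','pot','pan'): print(k,a('knob',k),D('knob',k))
print('handle',a('pan','tip'),D('pan','tip'))
E
```

```text
knob [0.5927 0.1101] r 0.603
dish [0.6703 0.1399] r 0.685
pot [0.5757 0.0262] r 0.576
pan [0.5247 0.1607] r 0.549
tip [0.4385 0.1338] r 0.459
flac [ 0.56   -0.0986] r 0.569
stop [ 0.4628 -0.1224] r 0.479
TL [ 0.7174 -0.0396] r 0.719
TR [ 0.6963 -0.254 ] r 0.741
BR [ 0.4064 -0.2242] r 0.464
BL [ 0.4287 -0.0073] r 0.429
bottle [0.6995 0.2481] r 0.742
yaw -6.382096863140825 -5.8706386654756715 -5.630087081647758 -5.857107123408454 0.29055219937606547 0.2913934969119642 0.21540515903463445
dish 20.98757518498569 0.08315758508852614
pot -101.43524268827582 0.08567873348035628
pan 143.37440852704893 0.08477954061632993
handle -162.65618766152778 0.09023421398162386
```

```bash
python3 -m jog '[{"dp":[6,-3,0],"twist":10,"fingers":0},{"dp":[12,-6,0],"twist":19.5,"fingers":0},{"dp":[18,-10,0],"twist":19.5,"fingers":0},{"dp":[24,-13,0],"twist":19.5,"fingers":0},{"dp":[30,-16,0],"twist":19.5,"fingers":0},{"dp":[37,-20,0],"twist":19.5,"fingers":0},{"dp":[37,-20,0],"twist":19.5,"fingers":0},{"dp":[37,-20,0],"twist":19.5,"fingers":0}]' 10
```

```text
time_s: 1.15
tool_pos: [0.5024, -0.2948, 0.2223]
tool_rot: [-179.9, -0.1, 0.6]
force: [-0.4, -0.3, 0.6]
grip_width: 0.0147
grasp_force: 0.0
```

```bash
python3 -m jog '[{"dp":[0,-6,0],"twist":0.6,"fingers":0},{"dp":[0,-12,0],"twist":0.6,"fingers":0},{"dp":[0,-18,0],"twist":0.6,"fingers":0},{"dp":[0,-24,0],"twist":0.6,"fingers":0},{"dp":[-2,-30,0],"twist":0.6,"fingers":0},{"dp":[-3,-36,0],"twist":0.6,"fingers":0},{"dp":[-5,-42,0],"twist":0.6,"fingers":0},{"dp":[-5.6,-47.3,0],"twist":0.6,"fingers":0}]' 
python3 -m jog '[{"dp":[0,0,0],"twist":0,"fingers":0},{"dp":[0,0,0],"twist":0,"fingers":0}]' 
python3 - <<'E'
from h import *
im,W,R,t,c=cam('wrist','w1.png')
E
```

```text
time_s: 2.15
tool_pos: [0.4418, 0.1736, 0.2226]
tool_rot: [179.9, -0.1, -0.6]
force: [0.4, -1.2, 0.2]
grip_width: 0.0003
grasp_force: 0.0
time_s: 2.4
tool_pos: [0.4431, 0.1712, 0.2223]
tool_rot: [179.9, 0.0, -0.6]
force: [0.3, -0.9, 0.3]
grip_width: 0.0003
grasp_force: 0.0
```

View pics/w1.png

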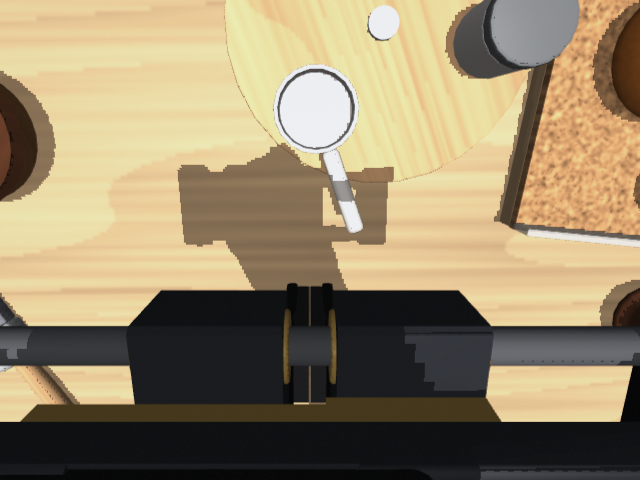

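The wrist view shows the pan centre at (316,109), the handle tip at (355,228), the knob at (384,22) and the open tray edge at lower right. I'll refine the pan and susan positions from it.

```bash
python3 - <<'E'
from h import *
im,W,R,t,c=cam('wrist')
for n,a in dict(pan=(316,109,.076),tip=(354,228,.072),knob=(384,22,.022)).items(): print(n,np.round(ray(c,*a),4), np.round(W[a[1],a[0]],4))
E
```

```text
pan [0.5271 0.1662 0.076 ] [0.5278 0.1659 0.0581]
tip [0.4409 0.138  0.072 ] [0.441  0.1381 0.0725]
knob [0.5931 0.1121 0.022 ] [0.5925 0.1125 0.0245]
```

```bash
python3 -m jog '[{"dp":[0.3,-1.3,5],"twist":-0.6,"fingers":0},{"dp":[0.3,-1.3,10],"twist":-0.6,"fingers":0},{"dp":[0.3,-1.3,14],"twist":-0.6,"fingers":0},{"dp":[0.3,-1.3,17.7],"twist":-0.6,"fingers":0},{"dp":[0.3,-1.3,17.7],"twist":-0.6,"fingers":0}]'
```

```text
time_s: 3.12
tool_pos: [0.4438, 0.1834, 0.043]
tool_rot: [179.9, 0.4, -0.1]
force: [0.5, 0.8, -0.2]
grip_width: 0.0003
grasp_force: 0.0
```

```bash
python3 -m jog '[{"dp":[1,2,0],"twist":0,"fingers":0},{"dp":[1.4,3.4,0],"twist":0,"fingers":0},{"dp":[1.7,4.7,0],"twist":0,"fingers":0},{"dp":[2.8,6.2,0],"twist":0,"fingers":0},{"dp":[3.8,7.3,0],"twist":0,"fingers":0},{"dp":[5.1,8.1,0],"twist":0,"fingers":0},{"dp":[6.1,8.5,0],"twist":0,"fingers":0},{"dp":[7.5,8.8,0],"twist":0,"fingers":0}]'
python3 -m jog '[{"dp":[0,0,0],"twist":0,"fingers":0},{"dp":[-4,0,0],"twist":0,"fingers":0},{"dp":[-4,0,-5],"twist":0,"fingers":0},{"dp":[-4,0,-10],"twist":0,"fingers":0},{"dp":[-4,0,-15],"twist":0,"fingers":0},{"dp":[-4,0,-15],"twist":0,"fingers":0}]'
python3 - <<'E'
from h import *
im,W,R,t,c=cam('wrist','w2.png')
E
```

```text
time_s: 4.12
tool_pos: [0.5215, 0.0981, 0.0453]
tool_rot: [-180.0, 0.0, 0.1]
force: [0.6, 0.1, -0.5]
grip_width: 0.0004
grasp_force: 0.2
time_s: 4.88
tool_pos: [0.4834, 0.0991, 0.1997]
tool_rot: [180.0, -0.5, 0.1]
force: [0.7, 0.2, -0.9]
grip_width: 0.0005
grasp_force: 0.0
```

View pics/w2.png

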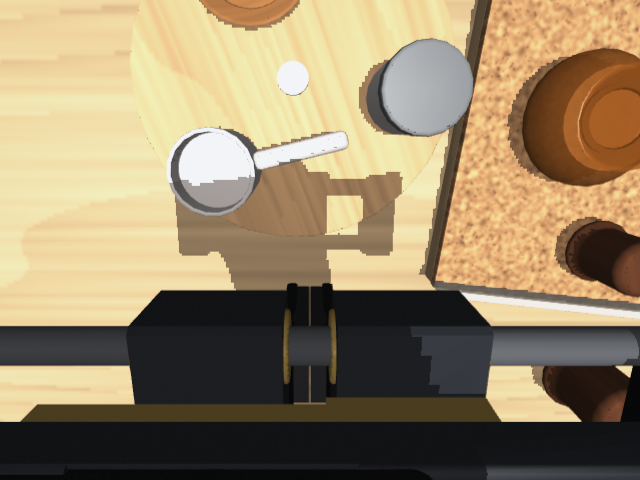

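The handle now points inward. Pan is at (213,171), handle tip at (345,139), knob at (292,77) and pot top at (427,88).

```bash
python3 - <<'E'
from h import *
im,W,R,t,c=cam('wrist')
Q={}
for n,a in dict(pan=(213,171,.076),tip=(345,139,.072),knob=(292,77,.023),pot=(427,88,.092)).items(): Q[n]=ray(c,*a); print(n,np.round(Q[n],4), np.round(W[a[1],a[0]],4))
k=Q['knob']
for n in('pan','pot','tip'): v=(Q[n]-k)[:2]; print(n,np.hypot(*v),np.degrees(np.arctan2(*v[::-1])))
v=(Q['tip']-Q['pan'])[:2]; print(np.degrees(np.arctan2(*v[::-1])))
o=env.get_obs();print(o['qpos'],o['tool_pos'])
# tray edge line: deck pts
m=(abs(W[...,2]-.033)<.004)&(W[...,1]<.03); m[280:]=0
p=W[m]; 
for x in np.arange(.44,.62,.02):
    s=p[abs(p[:,0]-x)<.004]; print(round(x,2), np.round(np.percentile(s[:,1],[98,99.5,100]),4) if len(s) else None,end=' | ')
E
```

```text
pan [0.5259 0.1639 0.076 ] [0.5243 0.1677 0.0589]
tip [0.5467 0.0764 0.072 ] [0.5467 0.0763 0.0709]
knob [0.5904 0.113  0.023 ] [0.5903 0.113  0.0237]
pot [0.5768 0.0299 0.092 ] [0.5769 0.0297 0.0914]
pan 0.08211101996453012 141.717016660848
pot 0.08422232438218076 -99.27018564960792
tip 0.056979731103312066 -140.04065758423366
-76.63628611289602
[  25.45729486    1.59986619  -40.3838798   106.09291309    1.13307052
   72.6702985  -105.13138743] [0.48075033 0.09823142 0.19557877]
0.44 [-0.0058 -0.0044 -0.0035] | 0.46 [-0.008  -0.0066 -0.0059] | 0.48 [-0.0101 -0.0087 -0.008 ] | 0.5 [-0.0135 -0.0113 -0.0107] | 0.52 [-0.0141 -0.0129 -0.0124] | 0.54 [-0.0157 -0.0151 -0.0147] | 0.56 [-0.0181 -0.0175 -0.017 ] | 0.58 [-0.0207 -0.0198 -0.0195] | 0.6 [-0.0225 -0.0218 -0.0214] |
```

```bash
python3 -m jog '[{"dp":[3,2,-1],"twist":10,"fingers":0.9},{"dp":[6,4,-1],"twist":20,"fingers":0.9},{"dp":[9.6,6.9,-1],"twist":30,"fingers":0.9},{"dp":[9.6,6.9,-1],"twist":40,"fingers":0.9},{"dp":[9.6,6.9,-1],"twist":50,"fingers":0.9},{"dp":[9.6,6.9,-1],"twist":60,"fingers":0.9},{"dp":[9.6,6.9,-1],"twist":70,"fingers":0.9},{"dp":[9.6,6.9,-1],"twist":80,"fingers":0.9}]'
python3 -m jog '[{"dp":[0,0,0],"twist":10,"fingers":0.9},{"dp":[0,0,0],"twist":20,"fingers":0.9},{"dp":[0,0,0],"twist":20,"fingers":0.9},{"dp":[0,0,0],"twist":20,"fingers":0.9}]'
python3 - <<'E'
from h import *
print(env.get_obs()['qpos'])
E
```

```text
time_s: 5.98
tool_pos: [0.572, 0.0261, 0.1845]
tool_rot: [177.4, 0.9, -59.7]
force: [-0.5, -0.3, -1.4]
grip_width: 0.0721
grasp_force: 0.0
time_s: 6.48
tool_pos: [0.5745, 0.0245, 0.1832]
tool_rot: [177.0, -0.0, -79.3]
force: [-15.5, -57.3, 52.4]
grip_width: 0.0785
grasp_force: 0.0
[ -60.35409356   25.90333069   71.19137723   96.40986706  -23.87848752
   78.76928304 -154.22539265]
```

```bash
python3 -m jog '[{"dp":[0,0,-1],"twist":-10,"fingers":0.9},{"dp":[0,0,-1],"twist":-20,"fingers":0.9},{"dp":[0,0,-1],"twist":-30,"fingers":0.9},{"dp":[0,0,-1],"twist":-40,"fingers":0.9},{"dp":[0,0,-1],"twist":-50,"fingers":0.9},{"dp":[0,0,-1],"twist":-60,"fingers":0.9},{"dp":[0,0,-1],"twist":-70,"fingers":0.9},{"dp":[0,0,-1],"twist":-80,"fingers":0.9}]'
python3 - <<'E'
from h import *
print(env.get_obs()['qpos'])
E
```

```text
time_s: 7.48
tool_pos: [0.5758, 0.0243, 0.1936]
tool_rot: [179.7, 2.8, 1.0]
force: [1.2, -0.2, -0.5]
grip_width: 0.0781
grasp_force: 0.0
[-49.66714301  17.63419849  54.0224024   95.29589309 -13.97510027
  77.39474612 -82.1409003 ]
```

```bash
python3 -m jog '[{"dp":[0,0,0],"twist":-10,"fingers":0.9},{"dp":[0,0,0],"twist":-20,"fingers":0.9},{"dp":[0,0,0],"twist":-30,"fingers":0.9},{"dp":[0,0,0],"twist":-40,"fingers":0.9},{"dp":[0,0,0],"twist":-50,"fingers":0.9},{"dp":[0,0,0],"twist":-60,"fingers":0.9},{"dp":[0,0,0],"twist":-70,"fingers":0.9},{"dp":[0,0,0],"twist":-80,"fingers":0.9}]'
python3 -m jog '[{"dp":[0,0,0],"twist":-10,"fingers":0.9},{"dp":[0,0,0],"twist":-10,"fingers":0.9}]'
python3 - <<'E'
from h import *
print(env.get_obs()['qpos'])
E
```

```text
time_s: 8.48
tool_pos: [0.5757, 0.0243, 0.1934]
tool_rot: [-177.2, 0.8, 81.0]
force: [1.2, 0.3, 0.1]
grip_width: 0.0782
grasp_force: 0.0
time_s: 8.72
tool_pos: [0.5759, 0.0242, 0.1938]
tool_rot: [-177.2, 0.3, 90.6]
force: [-0.7, -0.4, -0.5]
grip_width: 0.0787
grasp_force: 0.0
[-38.62086089  14.56816966  39.62855556  94.95647812  -9.09700035
  76.74887677   3.22442978]
```

```bash
cat >> h.py <<'E'
def base():
    o=env.get_obs(); return np.array(o['tool_pos']),Ro.from_euler('xyz',o['tool_rot'],degrees=True).as_matrix(),o['tool_rot'][2]
def dp(*tg):
    p,R,_=base(); return np.round((R.T@(np.array(tg)-p))*100,2)
A=np.array([.5915,.1125])
def arc(f0,f1,n,z):
    for f in np.linspace(f0,f1,n+1)[1:]:
        a=np.radians(f); print(round(f,1),dp(*(A+.085*np.array([np.cos(a),np.sin(a)])),z).tolist(),round(f0-f,1))
E
python3 -c "
from h import *
print(dp(.577,.0288,.066))"
```

```text
[ 0.53  0.74 12.76]
```

```bash
python3 -m jog '[{"dp":[0.5,0.7,4],"twist":5,"fingers":0.9},{"dp":[0.5,0.7,8],"twist":5,"fingers":0.9},{"dp":[0.5,0.7,11],"twist":5,"fingers":0.9},{"dp":[0.5,0.7,12.7],"twist":5,"fingers":0.9},{"dp":[0.5,0.7,12.7],"twist":5,"fingers":0.6},{"dp":[0.5,0.7,12.7],"twist":5,"fingers":0.5},{"dp":[0.5,0.7,12.7],"twist":5,"fingers":0.5},{"dp":[0.5,0.7,12.7],"twist":5,"fingers":0.5}]' 10
python3 -c "
from h import *
arc(-99.3,-157.6,8,base()[0][2])"
```

```text
time_s: 9.72
tool_pos: [0.5791, 0.0286, 0.0698]
tool_rot: [-177.5, 0.5, 85.7]
force: [-1.4, 0.3, 4.2]
grip_width: 0.0564
grasp_force: 10.0
-106.6 [0.15, -1.2, 0.05] 7.3
-113.9 [0.45, -2.24, 0.09] 14.6
-121.2 [0.87, -3.23, 0.13] 21.9
-128.4 [1.42, -4.16, 0.17] 29.1
-135.7 [2.08, -5.01, 0.2] 36.4
-143.0 [2.85, -5.78, 0.23] 43.7
-150.3 [3.7, -6.44, 0.25] 51.0
-157.6 [4.64, -6.98, 0.27] 58.3
```

```bash
python3 -m jog '[{"dp":[0.15,-1.2,0.05],"twist":7.3,"fingers":0.5},{"dp":[0.45,-2.24,0.1],"twist":14.6,"fingers":0.5},{"dp":[0.87,-3.23,0.13],"twist":21.9,"fingers":0.5},{"dp":[1.42,-4.16,0.17],"twist":29.1,"fingers":0.5},{"dp":[2.08,-5.0,0.2],"twist":36.4,"fingers":0.5},{"dp":[2.85,-5.78,0.23],"twist":43.7,"fingers":0.5},{"dp":[3.7,-6.44,0.25],"twist":51,"fingers":0.5},{"dp":[4.64,-6.98,0.27],"twist":58.3,"fingers":0.5}]'
python3 -c "
from h import *
p=base()[0][:2]-A; print(np.hypot(*p),np.degrees(np.arctan2(*p[::-1])),env.get_obs()['qpos'])
arc(-157.6,-216.5,8,base()[0][2])"
```

```text
time_s: 10.72
tool_pos: [0.5135, 0.0803, 0.0693]
tool_rot: [-179.1, 2.3, 27.1]
force: [4.1, -0.3, -1.8]
grip_width: 0.0569
grasp_force: 10.0
0.08433327386776529 -157.58935805859636 [-54.82458304  16.11355861  49.16241707 110.98038459 -13.84062022
  61.51545924 -62.48178495]
-165.0 [0.09, -1.09, 0.01] 7.4
-172.3 [0.39, -2.14, 0.02] 14.7
-179.7 [0.82, -3.14, 0.02] 22.1
-187.0 [1.37, -4.08, 0.01] 29.5
-194.4 [2.04, -4.94, -0.01] 36.8
-201.8 [2.81, -5.71, -0.02] 44.2
-209.1 [3.68, -6.38, -0.05] 51.5
-216.5 [4.62, -6.92, -0.08] 58.9
```

```bash
python3 -m jog '[{"dp":[0.09,-1.09,0],"twist":7.4,"fingers":0.5},{"dp":[0.39,-2.14,0],"twist":14.7,"fingers":0.5},{"dp":[0.82,-3.14,0],"twist":22,"fingers":0.5},{"dp":[1.37,-4.08,0],"twist":29,"fingers":0.5},{"dp":[2.04,-4.94,0],"twist":36,"fingers":0.5},{"dp":[2.81,-5.71,0],"twist":43,"fingers":0.5},{"dp":[3.68,-6.38,0],"twist":50,"fingers":0.5},{"dp":[4.6,-6.9,0],"twist":57,"fingers":0.5}]'
python3 -m jog '[{"dp":[0,0,0],"twist":0,"fingers":0.5},{"dp":[0,0,0],"twist":0,"fingers":0.5}]'
python3 - <<'E'
from h import *
p=base()[0][:2]-A; print(np.hypot(*p),np.degrees(np.arctan2(*p[::-1])),env.get_obs()['qpos'])
im,W,R,t,c=cam('top'); cv2.imwrite('pics/t2.png',cv2.resize(im[140:300,200:440],(800,533),interpolation=2))
E
```

```text
time_s: 11.72
tool_pos: [0.5225, 0.1619, 0.0689]
tool_rot: [178.5, 2.0, -29.9]
force: [0.0, -2.7, 4.5]
grip_width: 0.0567
grasp_force: 10.0
time_s: 11.98
tool_pos: [0.5227, 0.1627, 0.0688]
tool_rot: [178.6, 2.0, -29.5]
force: [2.0, 0.8, 4.3]
grip_width: 0.0566
grasp_force: 9.9
0.08517184966489806 143.92024691257956 [ -67.07536462   23.17850791   56.92646403  107.35988502  -21.85674264
   63.81670212 -121.01432064]
```

View pics/t2.png

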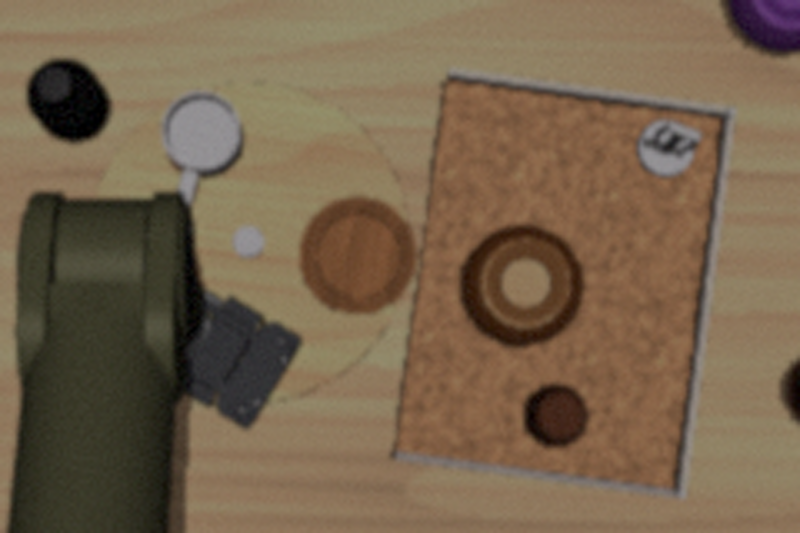

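```bash
python3 -m jog '[{"dp":[0,0,0],"twist":0,"fingers":0.75},{"dp":[0,0,0],"twist":0,"fingers":0.75},{"dp":[0,0,-4],"twist":0,"fingers":0.75},{"dp":[0,0,-9],"twist":0,"fingers":0.75},{"dp":[0,0,-14],"twist":-8,"fingers":0.5},{"dp":[0,0,-14],"twist":-16,"fingers":0.2},{"dp":[0,0,-14],"twist":-24,"fingers":0},{"dp":[0,0,-14],"twist":-30,"fingers":0}]'
python3 -c "
from h import *
print(dp(.49,-.06,.21))"
```

```text
time_s: 13.02
tool_pos: [0.5266, 0.1632, 0.207]
tool_rot: [179.7, 2.7, 0.6]
force: [0.4, -0.5, 1.0]
grip_width: 0.0333
grasp_force: 0.0
[-3.910e+00  2.228e+01 -1.000e-02]
```

```bash
python3 -m jog '[{"dp":[-1,5,0],"twist":0,"fingers":0},{"dp":[-2,10,0],"twist":0,"fingers":0},{"dp":[-3,15,0],"twist":0,"fingers":0},{"dp":[-3.5,19,0],"twist":0,"fingers":0},{"dp":[-3.9,21,0],"twist":0,"fingers":0},{"dp":[-3.9,22.3,0],"twist":0,"fingers":0},{"dp":[-3.9,22.3,0],"twist":0,"fingers":0},{"dp":[-3.9,22.3,0],"twist":0,"fingers":0}]'
python3 - <<'E'
from h import *
im,W,R,t,c=cam('wrist','w3.png'); np.save('w3.npy',W); print(env.get_obs()['qpos'])
E
```

```text
time_s: 14.02
tool_pos: [0.4903, -0.0584, 0.2103]
tool_rot: [179.7, 2.7, 0.5]
force: [-0.1, 0.8, 0.2]
grip_width: 0.0003
grasp_force: 0.0
[-6.07707225e+01  6.45558271e-01  6.55261604e+01  1.05427681e+02
 -2.49902016e-02  7.69306199e+01 -8.47158501e+01]
```

View pics/w3.png

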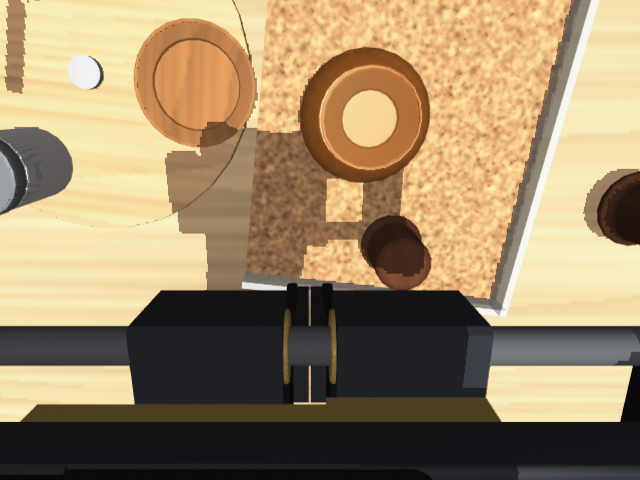

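The wrist view shows the dish floor centre at (197,84), flacon mouth floor at (370,119), stopper top around (403,263) and knob at (86,72).

```bash
python3 - <<'E'
from h import *
im,W,R,t,c=cam('wrist')
Q={}
for n,a in dict(dish=(197,84,.023),knob=(86,72,.023),mouth=(370,119,.080),mouthrim=(370,113,.092),stop=(403,263,.096)).items(): Q[n]=ray(c,*a); print(n,np.round(Q[n],4), np.round(W[a[1],a[0]],4))
v=(Q['dish']-Q['knob'])[:2]; print(np.hypot(*v),np.degrees(np.arctan2(*v[::-1])))
# edge line of deck
m=(abs(W[...,2]-.033)<.003); m[280:]=0; p=W[m]; q=[]
for x in np.arange(.56,.66,.01):
    s=p[(abs(p[:,0]-x)<.004)&(p[:,1]<.01)]; q.append((x,np.percentile(s[:,1],99.5)))
k=np.polyfit(*np.array(q).T,1); th=np.arctan(k[0]); print('edge',k,np.degrees(th)-90)
n=np.array([np.sin(th),-np.cos(th)]); e=np.array([.6,np.polyval(k,.6)])
d=(Q['dish'][:2]-e); print('dish to edge along n',-d@n)
print('mouth along tangent vs dish', (Q['mouth']-Q['dish'])[:2]@np.array([np.cos(th),np.sin(th)]))
E
```

```text
dish [0.5846 0.0286 0.023 ] [0.5845 0.0284 0.0238]
knob [0.5923 0.112  0.023 ] [0.5923 0.1118 0.0235]
mouth [ 0.5617 -0.0971  0.08  ] [ 0.5617 -0.0971  0.0799]
mouthrim [ 0.5656 -0.0952  0.092 ] [ 0.5655 -0.0968  0.0803]
stop [ 0.4671 -0.1227  0.096 ] [ 0.4668 -0.1229  0.0953]
0.08377288045300961 -95.2822919851705Traceback (most recent call last):
  File "<stdin>", line 9, in <module>
    return _quantile_unchecked(
        a, q, axis, out, overwrite_input, method, keepdims, weights)
    return _ureduce(a,
                    func=_quantile_ureduce_func,
    ...<5 lines>...
                    overwrite_input=overwrite_input,
                    method=method)
    r = func(a, **kwargs)
    result = _quantile(arr,
                       quantiles=q,
    ...<2 lines>...
                       out=out,
                       weights=wgt)
    slices_having_nans = np.isnan(arr[-1, ...])
                                  ~~~^^^^^^^^^
IndexError: index -1 is out of bounds for axis 0 with size 0
```

```bash
python3 -c "
from h import *
print(dp(.5617,-.0971,.13))"
```

```text
[7.48 3.86 7.71]
```

```bash
python3 -m jog '[{"dp":[3,1.5,2],"twist":-10,"fingers":0},{"dp":[6,3,4],"twist":-20,"fingers":0},{"dp":[7.5,3.9,6],"twist":-30,"fingers":0},{"dp":[7.5,3.9,7.7],"twist":-40,"fingers":0},{"dp":[7.5,3.9,7.7],"twist":-50,"fingers":0},{"dp":[7.5,3.9,7.7],"twist":-60,"fingers":0},{"dp":[7.5,3.9,7.7],"twist":-60,"fingers":0},{"dp":[7.5,3.9,7.7],"twist":-60,"fingers":0}]'
python3 -c "
from h import *
print(dp(.5617,-.0971,.085), env.get_obs()['qpos'])"
```

```text
time_s: 15.12
tool_pos: [0.5618, -0.0984, 0.1301]
tool_rot: [-177.8, 1.6, 60.3]
force: [-0.2, -1.0, 0.4]
grip_width: 0.0005
grasp_force: 0.0
[0.23 0.09 4.51] [-36.49607588  19.89620144  52.40697141 100.6465149  -15.6288474
  70.18211452  -9.46173928]
```

```bash
python3 -m jog '[{"dp":[0.2,0.1,2],"twist":0,"fingers":0},{"dp":[0.2,0.1,3.5],"twist":0,"fingers":0},{"dp":[0.2,0.1,4.5],"twist":0,"fingers":0},{"dp":[0.2,0.1,4.5],"twist":0,"fingers":0}]'
python3 -c "
from h import *
n=np.array([.0228,.1256]); n/=np.hypot(*n)
for s in [.03,.06,.085,.105,.12,.128,.13]:
    q=np.array([.5617,-.0971])+n*s; print(s,np.round(q,3),dp(*q,.085))"
```

```text
time_s: 15.62
tool_pos: [0.5605, -0.0979, 0.084]
tool_rot: [-177.7, 1.7, 60.4]
force: [-0.8, -0.3, 0.3]
grip_width: 0.0001
grasp_force: 0.0
0.03 [ 0.567 -0.068] [ 2.96 -0.94 -0.15]
0.06 [ 0.572 -0.038] [ 5.79 -1.94 -0.19]
0.085 [ 0.577 -0.013] [ 8.15 -2.77 -0.23]
0.105 [0.58  0.006] [10.03 -3.43 -0.26]
0.12 [0.583 0.021] [11.45 -3.93 -0.28]
0.128 [0.585 0.029] [12.2  -4.19 -0.29]
0.13 [0.585 0.031] [12.39 -4.26 -0.29]
```

```bash
python3 -m jog '[{"dp":[0.5,-0.2,-0.1],"twist":0,"fingers":0},{"dp":[1.2,-0.4,-0.1],"twist":0,"fingers":0},{"dp":[2.0,-0.65,-0.1],"twist":0,"fingers":0},{"dp":[2.8,-0.9,-0.15],"twist":0,"fingers":0},{"dp":[3.6,-1.15,-0.15],"twist":0,"fingers":0},{"dp":[4.4,-1.45,-0.15],"twist":0,"fingers":0},{"dp":[5.1,-1.7,-0.15],"twist":0,"fingers":0},{"dp":[5.8,-1.94,-0.15],"twist":0,"fingers":0}]'
python3 - <<'E'
from h import *
im,W,R,t,c=cam('top','t3.png')
cv2.imwrite('pics/t3c.png',cv2.resize(im[140:300,200:440],(800,533),interpolation=2))
E
```

```text
time_s: 16.62
tool_pos: [0.5732, -0.0371, 0.0857]
tool_rot: [-177.8, 1.6, 60.4]
force: [-0.4, -0.0, 1.7]
grip_width: 0.0005
grasp_force: 0.5
```

View pics/t3c.png

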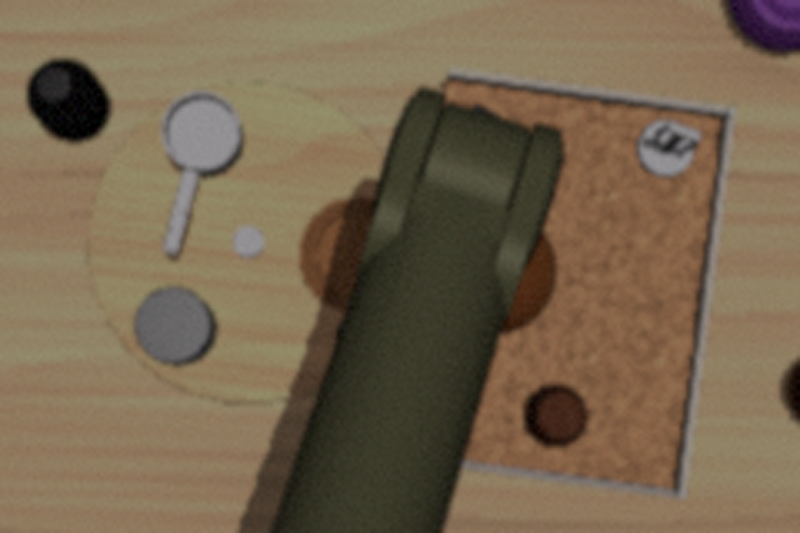

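The flacon's right edge is at crop (554,270), less far along than I expected. I'll check with the side camera.

```bash
python3 - <<'E'
from h import *
im,W,R,t,c=cam('side'); cv2.imwrite('pics/s3.png',cv2.resize(im[170:330,220:420],(800,600)))
E
```

```text
(no output)
```

View pics/s3.png

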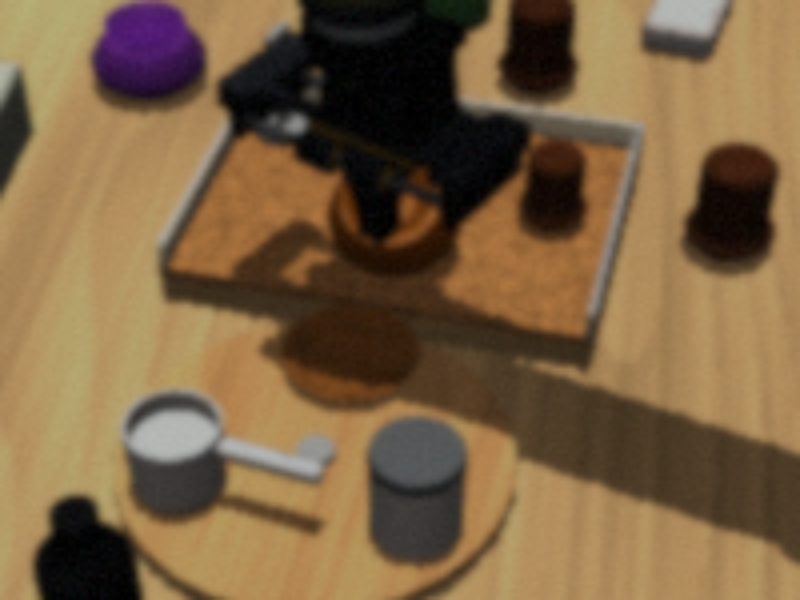

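The side view shows the fingers inside the mouth, against its front wall, with the flacon upright and following. I'll fit its actual centre.

```bash
cat >> h.py <<'E'
from scipy.optimize import least_squares
def flac(dz=0,cams=('side',),cen=(.575,-.04)):
    P=[]
    for n in cams:
        im,W,*_=cam(n); m=(abs(W[...,2]-.054-dz)<.006)&(np.hypot(W[...,0]-cen[0],W[...,1]-cen[1])<.08)
        b,g,r=[im[...,i].astype(int) for i in range(3)]; m&=(r>40)&(r>b*1.8); P.append(W[m][:,:2])
    p=np.vstack(P)
    s=least_squares(lambda q:np.hypot(*(p-q).T)-.0455,np.array(cen),loss='soft_l1',f_scale=.002)
    return np.round(s.x,4),len(p),np.round(np.median(abs(s.fun)),4)
E
python3 -c "
from h import *
print(flac(), flac(cams=('top',)), flac(cams=('top','side')),base())"
```

```text
(array([ 0.5684, -0.0173]), 17, np.float64(0.0072)) (array([ 0.575, -0.04 ]), 0, np.float64(nan)) (array([ 0.5697, -0.0202]), 17, np.float64(0.0082)) (array([ 0.57360395, -0.03795006,  0.08625908]), array([[ 0.49390784,  0.86832478, -0.0454656 ],
       [ 0.86910118, -0.49460943, -0.0049649 ],
       [-0.02679886, -0.03706201, -0.99895357]]), np.float64(60.39054829846452))
  return _methods._mean(a, axis=axis, dtype=dtype,
  ret = ret.dtype.type(ret / rcount)
```

```bash
python3 - <<'E'
from h import *
im,W,R,t,c=cam('side')
a=np.linspace(0,2*np.pi,60)
for y in (-.075,-.065,-.055,-.045,-.035):
    ring=np.array([proj(c,(.57+.046*np.cos(k),y+.046*np.sin(k),.054)) for k in a]); cr=(ring-[220,170])*[4,3.75]
    print(y,np.round([cr[:,0].min(),cr[:,0].max(),cr[:,1].min(),cr[:,1].max()]))
im,W,R,t,c=cam('top')
for y in (-.075,-.065,-.055,-.045,-.035):
    ring=np.array([proj(c,(.57+.046*np.cos(k),y+.046*np.sin(k),.054)) for k in a]); cr=(ring-[200,140])*3.333
    print(y,np.round([cr[:,0].min(),cr[:,0].max(),cr[:,1].min(),cr[:,1].max()]))
E
```

```text
-0.075 [326. 461. 187. 272.]
-0.065 [323. 459. 196. 282.]
-0.055 [321. 457. 205. 291.]
-0.045 [318. 456. 214. 301.]
-0.035 [316. 454. 223. 311.]
-0.075 [429. 550. 211. 333.]
-0.065 [416. 537. 211. 332.]
-0.055 [403. 524. 211. 332.]
-0.045 [389. 511. 210. 332.]
-0.035 [376. 498. 210. 331.]
```

By projection, the flacon moved only about 20 mm, so the fingers slipped over the rim. I'll lift and look.

```bash
python3 -m jog '[{"dp":[0,0,-3],"twist":0,"fingers":0},{"dp":[-3,0,-6],"twist":0,"fingers":0},{"dp":[-6,2,-12],"twist":0,"fingers":0},{"dp":[-12,4,-12],"twist":0,"fingers":0},{"dp":[-16,6,-12],"twist":0,"fingers":0},{"dp":[-16,6,-12],"twist":0,"fingers":0}]'
python3 - <<'E'
from h import *
im,W,R,t,c=cam('wrist','w4.png'); np.save('w4.npy',W)
E
```

```text
time_s: 17.77
tool_pos: [0.5496, -0.2122, 0.2082]
tool_rot: [-177.9, 1.7, 59.9]
force: [0.8, -0.3, -0.5]
grip_width: 0.0003
grasp_force: 0.0
```

View pics/w4.png

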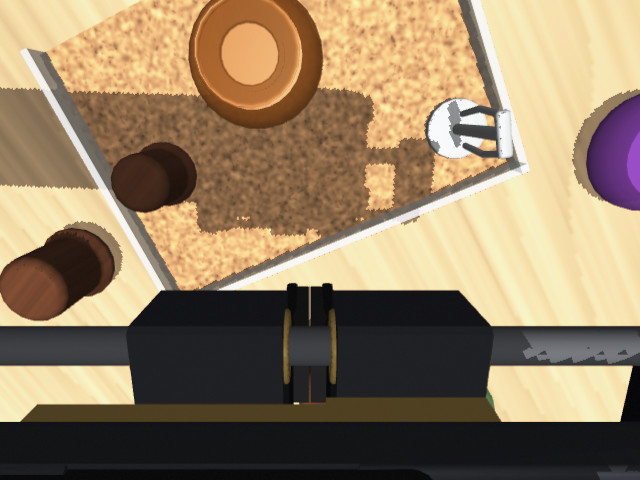

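The flacon stands upright with its mouth floor centre at (249,53), the stopper is at (142,182), and nothing else was disturbed. I'll switch to pushing it from behind with the fingers as a fork at its widest height.

```bash
python3 - <<'E'
from h import *
im,W,R,t,c=cam('wrist')
m=ray(c,249,53,.080)[:2]; print('mouth',m,W[53,249]); print('stop',ray(c,142,182,.096),W[182,142],'tweez',W[128,455])
d=np.array([.5845,.0285]); n=(d-m)/np.linalg.norm(d-m); print('dist',np.linalg.norm(d-m),'yaw',np.degrees(np.arctan2(*n[::-1])),base()[2],env.get_obs()['qpos'])
q=m-n*.065; print(q,dp(*q,.20))
E
```

```text
mouth [ 0.56986925 -0.08753596] [ 0.56990892 -0.0876294   0.08047629]
stop [ 0.4690253  -0.12079034  0.096     ] [ 0.46961552 -0.12089979  0.09728386] tweez [ 0.67127776 -0.19959482  0.04103095]
dist 0.11695470397279491 yaw 82.81360704973699 60.301810877342 [-27.85296562  19.19862544  56.00922612  92.88207103 -14.6535541
  78.82419658   0.40773957]
[ 0.5617379  -0.15202535] [ 5.24 -1.77  0.66]
```

```bash
python3 -c "
from h import *
m=np.array([.5699,-.0875]);n=np.array([.125,.992]);q=m-n*.044; print(q,dp(*q,.15))"
```

```text
[ 0.5644   -0.131148] [ 7.32 -2.39  5.63]
```

```bash
python3 -m jog '[{"dp":[3.5,-1.2,2],"twist":-8,"fingers":0.87},{"dp":[7.3,-2.4,4],"twist":-16,"fingers":0.87},{"dp":[7.3,-2.4,5.6],"twist":-22.5,"fingers":0.87},{"dp":[7.3,-2.4,5.6],"twist":-22.5,"fingers":0.87},{"dp":[7.3,-2.4,5.6],"twist":-22.5,"fingers":0.87},{"dp":[7.3,-2.4,5.6],"twist":-22.5,"fingers":0.87}]'
python3 -c "
from h import *
m=np.array([.5699,-.0875]);n=np.array([.125,.992]);q=m-n*.044; print(q,dp(*q,.047))"
```

```text
time_s: 18.62
tool_pos: [0.565, -0.1314, 0.1516]
tool_rot: [-177.5, 0.6, 82.8]
force: [0.3, 0.3, -0.3]
grip_width: 0.0525
grasp_force: 0.0
[ 0.5644   -0.131148] [ 0.14  0.39 10.46]
```

```bash
python3 -m jog '[{"dp":[0.1,0.4,0],"twist":0,"fingers":0.87},{"dp":[0.1,0.4,0],"twist":0,"fingers":0.87},{"dp":[0.1,0.4,3],"twist":0,"fingers":0.87},{"dp":[0.1,0.4,6],"twist":0,"fingers":0.87},{"dp":[0.1,0.4,8.5],"twist":0,"fingers":0.87},{"dp":[0.1,0.4,10.4],"twist":0,"fingers":0.87},{"dp":[0.1,0.4,10.4],"twist":0,"fingers":0.87}]'
python3 -c "
from h import *
d=np.array([.5845,.0285]);n=np.array([.125,.992])
for s in (.1,.07,.05,.04,.036,.032): print(s,dp(*(d-n*s),.047))"
```

```text
time_s: 19.5
tool_pos: [0.563, -0.1311, 0.0456]
tool_rot: [-177.3, 0.7, 82.9]
force: [0.0, -0.5, 0.3]
grip_width: 0.0758
grasp_force: 0.0
0.1 [ 6.1   0.14 -0.22]
0.07 [ 9.1   0.14 -0.25]
0.05 [11.1   0.14 -0.27]
0.04 [12.1   0.14 -0.29]
0.036 [12.5   0.14 -0.29]
0.032 [12.9   0.14 -0.3 ]
```

```bash
python3 -m jog '[{"dp":[1,0.1,-0.2],"twist":0,"fingers":0.87},{"dp":[2,0.1,-0.2],"twist":0,"fingers":0.87},{"dp":[3,0.1,-0.2],"twist":0,"fingers":0.87},{"dp":[4,0.1,-0.2],"twist":0,"fingers":0.87},{"dp":[5,0.1,-0.2],"twist":0,"fingers":0.87},{"dp":[6,0.1,-0.2],"twist":0,"fingers":0.87},{"dp":[7,0.1,-0.2],"twist":0,"fingers":0.87},{"dp":[7,0.1,-0.2],"twist":0,"fingers":0.87}]'
python3 - <<'E'
from h import *
im,W,R,t,c=cam('wrist','w5.png')
p=W[np.isfinite(W[...,2])]
s=p[(p[:,2]>.075)&(p[:,2]<.10)&(np.hypot(p[:,0]-.575,p[:,1]+.02)<.07)]; print(len(s),s.min(0) if len(s) else 0,s.max(0) if len(s) else 0)
im,W,R,t,c=cam('side'); m=(W[...,2]>.08)&(W[...,2]<.10)&(np.hypot(W[...,0]-.575,W[...,1]+.02)<.06); s=W[m]; b=im[m].astype(int); s=s[(b[:,2]>50)&(b[:,2]>1.8*b[:,0])]; print(len(s), np.round(s.min(0),3),np.round(s.max(0),3))
E
```

```text
time_s: 20.5
tool_pos: [0.5738, -0.0598, 0.0476]
tool_rot: [-177.4, 0.6, 83.0]
force: [-0.2, -0.7, -0.6]
grip_width: 0.0758
grasp_force: 0.1
38502 [ 0.52659878 -0.07412581  0.07500012] [0.62610818 0.01227137 0.09999612]
339 [ 0.527 -0.066  0.08 ] [0.624 0.011 0.095]
```

```bash
cat >> h.py <<'E'
def mouth(cen,zlo=.062,zhi=.098):
    im,W,*_=cam('wrist'); b=im.astype(int)
    m=(np.hypot(W[...,0]-cen[0],W[...,1]-cen[1])<.04)&(W[...,2]>zlo)&(W[...,2]<zhi)&(b[...,2]>1.4*b[...,0])
    s=W[m]; top=np.percentile(s[:,2],98); rim=s[s[:,2]>top-.003]
    q=least_squares(lambda q:np.hypot(*(rim[:,:2]-q[:2]).T)-q[2],[*cen,.03],loss='soft_l1',f_scale=.002).x
    fl=s[np.hypot(*(s[:,:2]-q[:2]).T)<.012]; 
    A_=np.c_[fl[:,:2]-q[:2],np.ones(len(fl))]; k=np.linalg.lstsq(A_,fl[:,2],rcond=None)[0]
    print('rim z',round(top,4),'centre,r',np.round(q,4),'floor z',round(k[2],4),'tilt deg',np.round(np.degrees(k[:2]),1),len(rim),len(fl))
E
python3 -c "
from h import *
mouth((.578,-.022))"
```

```text
rim z 0.0923 centre,r [ 0.5781 -0.0232  0.0294] floor z 0.0799 tilt deg [-0. -0.] 9504 4305
```

```bash
python3 -m jog '[{"dp":[0.5,0,0],"twist":0,"fingers":0.87},{"dp":[1,0,0],"twist":0,"fingers":0.87},{"dp":[1.5,0,0],"twist":0,"fingers":0.87},{"dp":[2,0,0],"twist":0,"fingers":0.87},{"dp":[2.5,0,0],"twist":0,"fingers":0.87},{"dp":[3,0,0],"twist":0,"fingers":0.87},{"dp":[3.5,0,0],"twist":0,"fingers":0.87},{"dp":[3.5,0,0],"twist":0,"fingers":0.87}]'
python3 -c "
from h import *
mouth((.582,.012))"
```

```text
time_s: 21.65
tool_pos: [0.578, -0.0261, 0.0474]
tool_rot: [-177.4, 0.6, 82.9]
force: [-0.5, -0.6, 0.4]
grip_width: 0.076
grasp_force: 0.0
rim z 0.0917 centre,r [0.5832 0.0226 0.0329] floor z 0.0742 tilt deg [-1.  -9.9] 3938 4366
```

```bash
python3 -m jog '[{"dp":[0.4,0,0],"twist":0,"fingers":0.87},{"dp":[0.8,0,0],"twist":0,"fingers":0.87},{"dp":[1.2,0,0],"twist":0,"fingers":0.87},{"dp":[1.2,0,0],"twist":0,"fingers":0.87}]'
python3 -c "
from h import *
mouth((.584,.026))"
```

```text
time_s: 22.2
tool_pos: [0.5796, -0.0143, 0.0474]
tool_rot: [-177.4, 0.6, 82.9]
force: [0.2, 0.9, 0.1]
grip_width: 0.0756
grasp_force: 0.0
rim z 0.0873 centre,r [0.5838 0.0278 0.0303] floor z 0.0732 tilt deg [-0.3 -5.9] 5245 4136
```

```bash
python3 -m jog '[{"dp":[0.3,0,0.3],"twist":0,"fingers":0.87},{"dp":[0.6,0,0.4],"twist":0,"fingers":0.87},{"dp":[0.6,0,0.4],"twist":0,"fingers":0.87}]'
python3 -c "
from h import *
mouth((.584,.026))"
```

```text
time_s: 22.62
tool_pos: [0.5799, -0.0086, 0.0431]
tool_rot: [-177.4, 0.6, 82.9]
force: [0.1, -0.4, -0.4]
grip_width: 0.0756
grasp_force: 0.0
rim z 0.0836 centre,r [0.5837 0.0294 0.0293] floor z 0.0712 tilt deg [ 0.1 -0.7] 9245 4069
```

```bash
python3 -m jog '[{"dp":[-1.5,0,0],"twist":0,"fingers":0.87},{"dp":[-3,0,0],"twist":0,"fingers":0.87},{"dp":[-4,0,-4],"twist":0,"fingers":0.87},{"dp":[-5,0,-9],"twist":0,"fingers":0.87},{"dp":[-6,0,-14],"twist":0,"fingers":0.7},{"dp":[-6,0,-14],"twist":0,"fingers":0.7}]'
python3 - <<'E'
from h import *
mouth((.584,.028)); print(dp(.4685,-.1215,.15), env.get_obs()['qpos'])
im,W,R,t,c=cam('wrist'); m=(W[...,2]>.02)&(W[...,2]<.026)&(np.hypot(W[...,0]-.592,W[...,1]-.1125)<.015); print('knob',len(W[m]),W[m].mean(0))
E
```

```text
time_s: 23.42
tool_pos: [0.5813, -0.0716, 0.1884]
tool_rot: [-177.9, 0.6, 82.7]
force: [1.1, -0.2, -1.1]
grip_width: 0.0646
grasp_force: 0.0
rim z 0.084 centre,r [0.5836 0.0289 0.0297] floor z 0.0713 tilt deg [-0.2 -0.5] 2933 1258
[ -6.46 -10.24   4.07] [-36.79478162  17.57103367  49.50795686  95.10970287 -12.90359681
  75.98588411   7.77860849]
knob 0 [nan nan nan]<stdin>:3: RuntimeWarning: Mean of empty slice.
  ret = um.true_divide(
```

```bash
python3 -m jog '[{"dp":[-2,-3,1],"twist":0,"fingers":0.7},{"dp":[-4,-6,2],"twist":0,"fingers":0.7},{"dp":[-6,-9,3],"twist":0,"fingers":0.7},{"dp":[-6.5,-10.2,4],"twist":0,"fingers":0.7},{"dp":[-6.5,-10.2,4],"twist":0,"fingers":0.7},{"dp":[-6.5,-10.2,4],"twist":0,"fingers":0.7}]'
python3 - <<'E'
from h import *
print(dp(.468,-.1218,.061), env.get_obs()['qpos'])
E
```

```text
time_s: 24.28
tool_pos: [0.4684, -0.1195, 0.149]
tool_rot: [-177.4, 0.7, 82.9]
force: [0.3, 0.6, -0.4]
grip_width: 0.0606
grasp_force: 0.0
[-0.13  0.39  8.79] [-40.25747493   2.93515397  52.8017785  111.16888862  -1.53404789
  69.58675556   6.04485134]
```

```bash
python3 -m jog '[{"dp":[-0.1,0.4,3],"twist":0,"fingers":0.7},{"dp":[-0.1,0.4,6],"twist":0,"fingers":0.7},{"dp":[-0.1,0.4,8.8],"twist":0,"fingers":0.7},{"dp":[-0.1,0.4,8.8],"twist":0,"fingers":0.7},{"dp":[-0.1,0.4,8.8],"twist":0,"fingers":0.3},{"dp":[-0.1,0.4,8.8],"twist":0,"fingers":0.3},{"dp":[-0.1,0.4,8.8],"twist":0,"fingers":0.3},{"dp":[-0.1,0.4,8.8],"twist":0,"fingers":0.3}]' 10
python3 - <<'E'
from h import *
print(base()[0])
E
```

```text
time_s: 25.28
tool_pos: [0.4685, -0.1219, 0.0619]
tool_rot: [-177.5, 0.6, 82.9]
force: [-0.3, 0.5, 4.4]
grip_width: 0.0391
grasp_force: 10.0
[ 0.46849285 -0.12185437  0.06194399]
```

```bash
python3 -c "
from h import *
print(dp(.4685,-.1219,.16)); print(dp(.5837,.0288,.16))"
```

```text
[-0.11 -0.43 -9.8 ]
[ 16.27   9.12 -10.38]
```

```bash
python3 -m jog '[{"dp":[0,-0.1,-3],"twist":0,"fingers":0.3},{"dp":[-0.1,-0.3,-7],"twist":0,"fingers":0.3},{"dp":[-0.1,-0.4,-9.8],"twist":0,"fingers":0.3},{"dp":[4,2,-10],"twist":0,"fingers":0.3},{"dp":[8,4.3,-10.2],"twist":0,"fingers":0.3},{"dp":[12,6.6,-10.3],"twist":0,"fingers":0.3},{"dp":[15,8.4,-10.4],"twist":0,"fingers":0.3},{"dp":[16.3,9.1,-10.4],"twist":0,"fingers":0.3}]'
python3 -m jog '[{"dp":[0,0,0],"twist":0,"fingers":0.3},{"dp":[0,0,0],"twist":0,"fingers":0.3}]'
python3 - <<'E'
from h import *
print(dp(.5837,.0288,.108)); print(env.get_obs()['qpos'])
# stopper body as seen by side cam
im,W,R,t,c=cam('side'); 
m=(W[...,2]>.125)&(W[...,2]<.155)&(np.hypot(W[...,0]-.584,W[...,1]-.029)<.035); print(len(W[m]),np.round(W[m].min(0),3),np.round(W[m].max(0),3))
E
```

```text
time_s: 26.28
tool_pos: [0.5836, 0.0313, 0.1586]
tool_rot: [-177.4, 0.7, 83.1]
force: [-0.4, -0.5, -1.5]
grip_width: 0.0392
grasp_force: 10.0
time_s: 26.52
tool_pos: [0.5822, 0.027, 0.1592]
tool_rot: [-177.4, 0.7, 82.7]
force: [-0.2, 0.0, -0.3]
grip_width: 0.0391
grasp_force: 10.0
[0.26 0.36 5.11]
[-44.65932806  18.73601224  47.84106254  96.81945375 -13.93445465
  73.56199197  -0.98488086]
106 [0.559 0.019 0.135] [0.606 0.051 0.155]
```

```bash
python3 -m jog '[{"dp":[0.2,0.4,2],"twist":0,"fingers":0.3},{"dp":[0.2,0.4,4],"twist":0,"fingers":0.3},{"dp":[0.2,0.4,5],"twist":0,"fingers":0.3},{"dp":[0.2,0.45,5.5],"twist":0,"fingers":0.3},{"dp":[0.2,0.45,5.5],"twist":0,"fingers":0.3}]'
python3 -c "
from h import *
print(dp(.5847,.0288,.1015))"
```

```text
time_s: 27.2
tool_pos: [0.5851, 0.0301, 0.1037]
tool_rot: [-177.4, 0.7, 82.9]
force: [0.1, -0.2, -1.3]
grip_width: 0.0388
grasp_force: 10.0
[-0.13 -0.01  0.22]
```

```bash
python3 -m jog '[{"dp":[-0.1,0,0.2],"twist":0,"fingers":0.3},{"dp":[-0.1,0,0.25],"twist":0,"fingers":0.3},{"dp":[-0.1,0,0.25],"twist":0,"fingers":0.3}]'
```

```text
time_s: 27.58
tool_pos: [0.5851, 0.0292, 0.1017]
tool_rot: [-177.4, 0.6, 82.9]
force: [-0.4, -0.0, -0.5]
grip_width: 0.0391
grasp_force: 10.0
```

```bash
python3 -m jog '[{"dp":[0,0,0.1],"twist":0,"fingers":0.3},{"dp":[0,0,0.1],"twist":0,"fingers":0.6},{"dp":[0,0,0.1],"twist":0,"fingers":0.65},{"dp":[0,0,0.1],"twist":0,"fingers":0.65},{"dp":[0,0,0.1],"twist":0,"fingers":0.65},{"dp":[0,0,-3],"twist":0,"fingers":0.65},{"dp":[0,0,-7],"twist":0,"fingers":0.65},{"dp":[0,0,-10],"twist":0,"fingers":0.65}]'
python3 -m jog '[{"dp":[-5,0,0],"twist":0,"fingers":0.65},{"dp":[-10,0,0],"twist":0,"fingers":0.65},{"dp":[-10,0,0],"twist":0,"fingers":0.65},{"dp":[-10,0,0],"twist":0,"fingers":0.65}]'
python3 - <<'E'
from h import *
im,W,R,t,c=cam('wrist'); cv2.imwrite('pics/w9.png',im); m=(W[...,2]>.06)&(W[...,2]<.16)&(np.hypot(W[...,0]-.584,W[...,1]-.029)<.035); s=W[m]
top=s[s[:,2]>s[:,2].max()-.006]; print('z',np.percentile(s[:,2],[98,100]))
z=np.percentile(s[:,2],98); tp=s[abs(s[:,2]-z)<.003]; k=np.linalg.lstsq(np.c_[tp[:,:2]-tp[:,:2].mean(0),np.ones(len(tp))],tp[:,2],rcond=None)[0]
print('stopper top',np.round(cv2.minEnclosingCircle(tp[:,:2].astype(np.float32))[0],4),tp.mean(0),'tilt',np.degrees(k[:2]))
r=s[(s[:,2]>.080)&(s[:,2]<.087)]; q=least_squares(lambda q:np.hypot(*(r[:,:2]-q[:2]).T)-q[2],[.584,.029,.03],loss='soft_l1',f_scale=.002).x; print('rim',q,len(r))
E
```

```text
time_s: 28.58
tool_pos: [0.5899, 0.0296, 0.203]
tool_rot: [-177.5, 0.6, 82.9]
force: [0.5, 1.4, -0.7]
grip_width: 0.0563
grasp_force: 0.0
time_s: 29.08
tool_pos: [0.5773, -0.0689, 0.2024]
tool_rot: [-177.4, 0.6, 82.9]
force: [0.3, 0.8, -0.4]
grip_width: 0.0568
grasp_force: 0.0
z [0.13627973 0.13818353]
stopper top [0.583  0.0271] [0.58310294 0.02733769 0.13498709] tilt [-0.0105455  -0.44636464]
rim [0.58334613 0.0290637  0.02938464] 2928
```

```bash
python3 -c "
from cell import env
print(env.sign_off())"
```

```text
the job is handed in; nothing more can be done
None
```

I handed the job in at about 29 s, without seeing the verdict: the last measurements showed the flacon home in the dish and the stopper home in its top, both upright, with the dish facing the tray, the handle in and the arm clear; one earlier wrist twist briefly read joint 3 at 71.19° against its 71.16° limit.

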